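# Clear, load and start the dish imager

## Task

The dish imager has just been calibrated. Turn its carousel by the finger posts to bring the white reference disc round, lift the disc out by its knob and put it back flat in the recess of its open case. Then slide every Petri dish, kept level, across the deck until it drops flat into a well of the carousel, one dish to a well, turning the next empty well to the deck as needed; then turn the carousel until one of the dishes is centred under the camera and press the start button once all is in place. Leave the bottles standing where they are.

Things in the scene. Friction and masses are not known exactly. Their poses are not given: they have to be found in the camera images.
- imager: dish imager, fixed to the bench: white base, carousel and grey deck. Origin on the bench below the carousel's axis; x away from the robot, y left along the machine, z up (the world's at yaw 0). Deck top z = 40 mm, flush with the carousel plate. Except towards the deck, a fence 112 to 119 mm from the axis surrounds the carousel, 10 mm above the deck. Camera column at y = 146 mm, 315 mm high
- deck_end (a point): middle of the far (right, imager -y) end of the level deck, on its top, at imager x = 0, y = -366, z = 40 mm. The deck runs from here to the carousel, from x = -91 to +91 mm, inside a lip 4 mm wide that stands 4 mm above it; no step between deck and carousel plate. Beyond it a console 52 mm long and 44 mm high. Mind the upper shelf: its front edge hangs 450 mm above the bench at world x = 578 mm
- carousel (a joint): angle through which the carousel has been turned about its upright axis since the start, rad, anticlockwise seen from above; starts at 0 whatever way the wells face. Turns freely both ways, without detents or (within 12 rad) stops, and stays where it is left (friction 0.12 N m, some 1.6 N at a post). well_1 is 120 degrees anticlockwise of well_0, well_2 240
- well_0 (a point): centre of the floor of well 0, one of three like round wells in the carousel (aluminium plate 216 mm across, top 40 mm above the bench): 94 mm across, 5 mm deep, flat black floor, centre 57 mm from the carousel's axis; it turns with the carousel
- well_1 (a point): centre of the floor of well 1, one of three like round wells in the carousel (aluminium plate 216 mm across, top 40 mm above the bench): 94 mm across, 5 mm deep, flat black floor, centre 57 mm from the carousel's axis; it turns with the carousel
- well_2 (a point): centre of the floor of well 2, one of three like round wells in the carousel (aluminium plate 216 mm across, top 40 mm above the bench): 94 mm across, 5 mm deep, flat black floor, centre 57 mm from the carousel's axis; it turns with the carousel
- post_0 (a point): top centre of finger post 0, a plain steel post 14 mm thick and 42 mm high that stands on the carousel plate 75 mm from the axis, 60 degrees anticlockwise of well 0; grip or push it to turn the carousel
- post_1 (a point): top centre of finger post 1, a plain steel post 14 mm thick and 42 mm high that stands on the carousel plate 75 mm from the axis, 60 degrees anticlockwise of well 1; grip or push it to turn the carousel
- post_2 (a point): top centre of finger post 2, a plain steel post 14 mm thick and 42 mm high that stands on the carousel plate 75 mm from the axis, 60 degrees anticlockwise of well 2; grip or push it to turn the carousel
- camera_spot (a point): point on the carousel's top plane straight below the camera's lens, on the side away from the deck; fixed to the imager, 57 mm from the carousel's axis (imager x = 0, y = +57 mm). The camera, 44 mm square, hangs above it: lens 230 mm above the bench, its arm to the column at 275 mm
- dish_0: closed Petri dish with straw-coloured medium, lid on: a flat round disc 90 mm across and 15 mm high, about 60 g, too wide for the gripper; origin at the centre of its underside, z up. It starts on the imager's deck; may be absent
- dish_1: closed Petri dish with straw-coloured medium, lid on: a flat round disc 90 mm across and 15 mm high, about 60 g, too wide for the gripper; origin at the centre of its underside, z up. It starts on the imager's deck; may be absent
- dish_2: closed Petri dish with straw-coloured medium, lid on: a flat round disc 90 mm across and 15 mm high, about 60 g, too wide for the gripper; origin at the centre of its underside, z up. It starts on the imager's deck; may be absent
- reference_disc: white calibration disc 90 mm across and 8 mm thick with a black round knob on top, 22 mm thick, from 8 to 38 mm above the underside; 120 g; origin at the centre of its underside, z up. It starts lying in well_0, on the camera side
- case: open black case of the reference disc, fixed to the bench: 126 x 126 x 18 mm with a round recess; origin at the centre of its underside, z up; its 12 mm high lid lies folded out flat on its -y side
- case_seat (a point): centre of the floor of the recess in the case: 97 mm across, 8 mm deep, floor 10 mm above the bench
- start_button_top (a point): middle of the top of the start button: black round push button 30 mm across in a grey collar on the console beyond the far end of the deck, its top 57 mm above the bench when released; pressed straight down it travels 5 mm, bottoms at 5 N and springs back
- start_button (a joint): travel of the start button, m: 0 released, 0.005 fully pressed
- reagent_bottle: bystander: loose glass bottle with a blue screw cap, 57 mm across, 102 mm high; origin at the centre of its underside
- brown_bottle: bystander: loose amber dropping bottle with a red teat, 53 mm across, 141 mm high; origin at the centre of its underside

How it is judged (in metres and radians):
On the way:
1. the start button is pressed in while every dish lies in a well and one of them is under the camera ((distance between dish_0 and well_0 below 0.005 m or distance between dish_0 and well_1 below 0.005 m or distance between dish_0 and well_2 below 0.005 m) and angle between each of dish_0, dish_1, dish_2's own z axis and vertical below 0.03 rad and linear speed of each of dish_0, dish_1, dish_2 below 0.02 m/s and (distance between dish_1 and well_0 below 0.005 m or distance between dish_1 and well_1 below 0.005 m or distance between dish_1 and well_2 below 0.005 m) and (distance between dish_2 and well_0 below 0.005 m or distance between dish_2 and well_1 below 0.005 m or distance between dish_2 and well_2 below 0.005 m) and horizontal distance between any of dish_0, dish_1, dish_2 and camera_spot below 0.012 m and value of joint start_button above 0.0035 m), for 0.1 s.
At the end, for the whole second after the job is handed in: Every dish present lies flat in a well (its centre within 5 mm of the middle of the well's floor, tilt under 0.03 rad), one of them within 12 mm horizontally of the spot below the camera; the reference disc lies flat within 6 mm of its seat in the case; everything at rest, the start button released ((distance between dish_0 and well_0 below 0.005 m or distance between dish_0 and well_1 below 0.005 m or distance between dish_0 and well_2 below 0.005 m) and angle between each of dish_0, dish_1, dish_2, reference_disc's own z axis and vertical below 0.03 rad and linear speed of each of dish_0, dish_1, dish_2, reference_disc below 0.02 m/s and (distance between dish_1 and well_0 below 0.005 m or distance between dish_1 and well_1 below 0.005 m or distance between dish_1 and well_2 below 0.005 m) and (distance between dish_2 and well_0 below 0.005 m or distance between dish_2 and well_1 below 0.005 m or distance between dish_2 and well_2 below 0.005 m) and horizontal distance between any of dish_0, dish_1, dish_2 and camera_spot below 0.012 m and distance between reference_disc and case_seat below 0.006 m and velocity of joint carousel between -0.05 and 0.05 rad/s and value of joint start_button below 0.001 m); the robot touches nothing.
It fails at once if dish 0 tipped by more than 25 degrees (angle between dish_0's own z axis and vertical above 0.436 rad).
It fails at once if dish 1 tipped by more than 25 degrees (angle between dish_1's own z axis and vertical above 0.436 rad).
It fails at once if dish 2 tipped by more than 25 degrees (angle between dish_2's own z axis and vertical above 0.436 rad).
It fails at once if the reagent bottle moved by more than 30 mm (distance of reagent_bottle from where it was at the start of the episode above 0.03 m).
It fails at once if the brown bottle moved by more than 30 mm (distance of brown_bottle from where it was at the start of the episode above 0.03 m).
Of dish_0, dish_1, dish_2 only 2 to 3 are there at a start; the rules pass over those that are not, and their reading is None.
At some moment in a run one of dish_0, dish_1, dish_2, reference_disc may be knocked a few centimetres aside while the robot is not near it.
Once in a run the grip may slacken for a moment while it holds something.
It also fails if it takes over 210 s, if anything falls off the work surface, if the arm or the gripper's body presses on something with over 40 N, if the wrist force passes 120 N, or if a joint passes its speed limit or range.

## Robot

A 6-joint arm with a two-finger parallel gripper is mounted at the origin on a cart in front of the work surface, level with it; the furniture and walls round the work are solid. World frame = base frame: x ahead of the robot, y to its left, z up, the work surface at z = 0. Lengths are in mm, angles in rad, forces in N, time in s.
With the tool pointing down it reaches from about 350 to 1000 mm from the base axis. Payload 7.1 kg.
Tool frame: the origin (TCP) lies on the centre line of the jaws, within the pads' length; the fingertips stand 14 mm ahead of it and the grasp point (between the pads) lies 5 mm behind it; z points along the fingers, y is the line along which they close (so a half turn about z gives the same grasp; the last joint's range is limited). The gripper opens to 85 mm and grips with 20 to 120 N. Pads are 22 mm wide; open, the fingers measure 114 mm over their backs; the gripper's body (76 mm by 85 mm) begins 54 mm behind the grasp point. The pads swing forward as they close: fully open they stand 13 mm farther back than shut.
Start: joints at [-1.342, 0.423, 1.63, -0, 1.089, -0.019], TCP at [153.314, -605.888, 245.319] pointing down, gripper open.
Joint ranges: [-3, 3], [-0.9, 2.11], [0.09, 2.58], [-1.31, 4.45], [0.11, 2.69], [-2.54, 2.54]. Speed limits (rad/s): [2.39, 2.39, 3.01, 3.14, 3.14, 3.14].

## Interface

Orientations are given as [roll, pitch, yaw] about the fixed x, y, z axes, in that order (R = Rz(yaw) Ry(pitch) Rx(roll)).
In Python, from workcell import manip gives the robot as it stands.
- The arm moves only by the shell command python3 drive.py 'ROWS'. ROWS is a JSON list of rows, 1 to 8 of them, each an object with the fields x, y, z (the shift in shares of the most that a row can go, 1 being 50 mm), drx, dry, drz (a rotation vector in rad), finger_gap (the opening from 0.0 (shut) to 1.0 (fully open)); a field left out counts as zero (the opening has to be given); each row shifts and turns the commanded pose from where the row before left it, along the tool's axes as they then stand; what a row does not reach is not made up. A row lasts 1/10 s, in which the tool goes at most 50 mm and 0.15 rad, less where a joint would pass 70% of its speed; a pose out of reach is approached as far as the arm can. The fingers move at their own pace and stop on an object; the grip force is fixed at half the most. Time passes only in rows, so rows that do not move let the fingers close. It prints the time, the measured TCP pose, the force, the opening and the grip force at its end. Input that does not fit is refused with a message, and nothing moves.
- manip.get_obs(): the state, without advancing time (a new reading comes with each control period).
- manip.grab_frame(name): name is "side" or "top" or "wrist"; returns a dict with "image" (400x640x3 uint8, blue, green, red), "K" (3x3 intrinsics, pixels), "D" ([k1, k2, p1, p2, k3] as OpenCV has them; the pictures are not rectified), "xyz" and "attitude" of the camera in the world. Camera axes: x right, y up, looking along -z (the intrinsics and any distortion apply to the point x, -y, -z); pixel columns grow to the right and rows downward; lengths in mm; the calibration is good to about 2 mm. A picture is of the moment at which its call begins. There is no depth.
- manip.hand_in(): hands the job in; it is judged then, once.
The state is a dict: "time": time; "qpos": joint angles; "joint_velocities": joint speeds; "effort": joint torques, N m; "tcp_pos": TCP position; "eef_rot": TCP orientation; "wrist_force": force on the tool from outside, world axes, zero at the start; "ft_torque": the same for the moment, N m; "width": opening from 0.0 (shut) to 1.0 (fully open); "grip_force": force on a finger pad.
Only numpy, scipy, OpenCV 4.12 (cv2) and the standard library are available. Lean on these libraries where they do the work, as an engineer would, in place of code of your own. Each camera call takes 0.05 s, during which the arm holds its last target. There are 200 camera calls.

## Working session

There is one attempt and no reset: what is moved stays moved. The work goes in short steps, Python scripts to look and compute and a shell command to move; the robot and the scene stay as the last step left them, time stands still between calls to the robot, and variables do not carry over. Pictures are saved under pics/ and viewed, at most 14 in all, crops included, and the job is handed in when it is done.

```bash
ls; mkdir -p pics; cat > h.py <<'E'
import numpy as np, cv2
from scipy.spatial.transform import Rotation as R
from workcell import manip
def frame(n,save=None):
    f=manip.grab_frame(n)
    if save: cv2.imwrite('pics/'+save+'.png',f['image'])
    return f
def rot(f): return R.from_euler('xyz',f['attitude']).as_matrix()
def ray(f,uv,z):
    p=cv2.undistortPoints(np.array(uv,float).reshape(-1,1,2),np.array(f['K'],float),np.array(f['D'],float)).reshape(-1,2)
    d=np.c_[p[:,0],-p[:,1],-np.ones(len(p))]@rot(f).T
    o=np.array(f['xyz'],float)
    return o+d*((z-o[2])/d[:,2])[:,None]
def proj(f,P):
    c=(np.array(P,float).reshape(-1,3)-np.array(f['xyz']))@rot(f)
    c=c*[1,-1,-1]
    return cv2.projectPoints(c,np.zeros(3),np.zeros(3),np.array(f['K'],float),np.array(f['D'],float))[0].reshape(-1,2)
E
python3 - <<'E'
from h import *
for n in ('top','side'):
    f=frame(n,n+'0'); print(n,f['xyz'],f['attitude'],f['K'],f['D'])
o=manip.get_obs(); print(o)
E
```

```text
drive.py
pics
workcell.py
top [ 299.68791998    9.81749208 1604.98578579] [ 0.16463183 -0.00253046 -1.566739  ] [[437.16154564   0.         324.01633808]
 [  0.         437.16154564 197.59288502]
 [  0.           0.           1.        ]] [-0.03961565  0.          0.          0.          0.        ]
side [ 305.0650183  1216.30714489  714.65660338] [ 1.10523031  0.0137148  -2.94269245] [[473.32108245   0.         313.60086498]
 [  0.         473.32108245 196.53929524]
 [  0.           0.           1.        ]] [0.02792896 0.         0.         0.         0.        ]
{'time': 0.1, 'qpos': array([-1.34203545e+00,  4.23768342e-01,  1.63061882e+00,  2.36856418e-05,
        1.08864382e+00, -1.89968489e-02]), 'joint_velocities': array([-0.0011385 , -0.0028117 , -0.0027834 ,  0.00070395,  0.00079571,
        0.00013819]), 'effort': array([-2.83570043e-04, -5.58427835e+01, -2.82444441e+01, -1.22796723e-05,
        3.02778048e-03, -1.65042625e-06]), 'tcp_pos': array([ 153.19055529, -605.42892758,  244.61891939]), 'eef_rot': array([-3.14015498e+00, -4.82879045e-05,  2.47746689e-01]), 'wrist_force': array([ 0.19630676, -0.0798311 , -0.22985102]), 'ft_torque': array([ 0.00367245,  0.03034637, -0.0129937 ]), 'grip_force': 0.0, 'width': 1.0057007274424703}
```
View pics/top0.png

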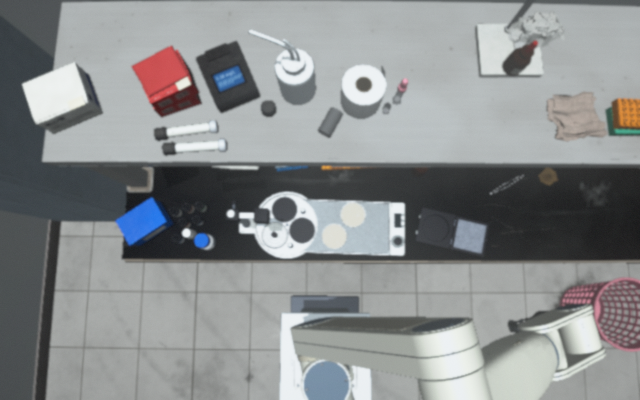

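View pics/side0.png

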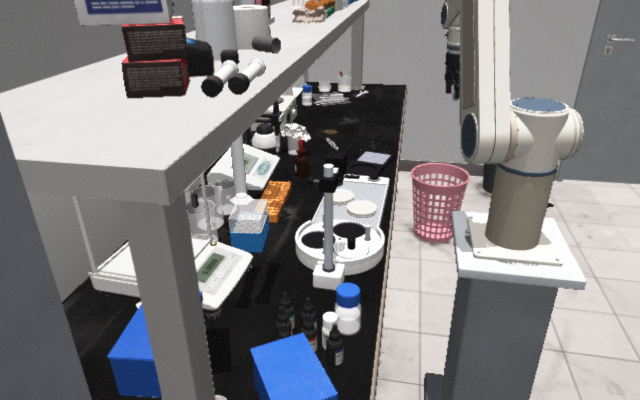

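The top view shows the carousel around (287,224), two dishes at (353,213) and (333,236), the white disc at (275,236), the case at (437,230), and the console at (398,228). The side view shows the column in front of the carousel. I'll enlarge the top view next.

```bash
python3 - <<'E'
from h import *
im=cv2.imread('pics/top0.png')[180:265,225:425]
cv2.imwrite('pics/c0.png',cv2.resize(im,None,fx=4,fy=4,interpolation=cv2.INTER_CUBIC))
E
```

View pics/c0.png

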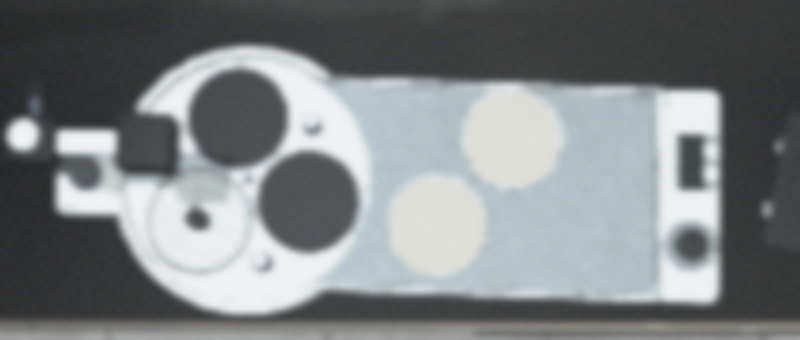

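Enlarged: wells at about (238,117) and (308,201), disc knob at (197,218), dishes at (513,137) and (437,224), button at (690,245). Two dishes are present, none elsewhere on the deck.

```bash
python3 - <<'E'
from h import *
f=frame('top'); im=f['image']; hsv=cv2.cvtColor(im,cv2.COLOR_BGR2HSV)
def blobs(m,roi,amin):
    k=np.zeros_like(m); x0,y0,x1,y1=roi; k[y0:y1,x0:x1]=m[y0:y1,x0:x1]
    n,l,s,c=cv2.connectedComponentsWithStats(k)
    return [(c[i],s[i,4]) for i in range(1,n) if s[i,4]>amin]
g=hsv[:,:,2]
st=((im[:,:,2].astype(int)-im[:,:,0]>5)&(g>180)).astype('uint8')
for c,a in blobs(st,(315,190,400,255),60): print('dish',c,a,ray(f,[c],55)[0])
dk=(g<120).astype('uint8')
for c,a in blobs(dk,(255,190,412,255),8): print('dark',c,a,ray(f,[c],35)[0],ray(f,[c],57)[0])
for c in [(197,218)]: print('knob',ray(f,[((c[0]+.5)/4+224.5,(c[1]+.5)/4+179.5)],73))
# deck / console corners from crop
for c in [(658,92),(652,292),(330,78),(322,292),(312,122),(262,258)]: print(c,ray(f,[((c[0]+.5)/4+224.5,(c[1]+.5)/4+179.5)],44)[0])
print('case',ray(f,[(437,230)],18), 'lid',ray(f,[(470,235)],12))
E
```

```text
dish [352.63976945 214.74927954] 347 [495.54057085 -95.56302484  55.        ]
dish [333.87845304 236.14640884] 362 [418.87599126 -28.56918011  55.        ]
dark [346.51388188 203.28672388] 1981 [539.9267518  -74.92807782  35.        ] [536.56031731 -73.74054953  57.        ]
dark [283.95227273 209.25454545] 440 [517.0308672  151.95822053  35.        ] [513.98526967 149.96642159  57.        ]
dark [397.23880597 219.98507463] 67 [ 479.64513628 -258.18183541   35.        ] [ 477.12341997 -254.42639682   57.        ]
dark [301.64597701 229.85977011] 435 [442.51495017  86.89400616  35.        ] [440.51353418  85.81394331  57.        ]
dark [274.07692308 234.38461538] 13 [425.75825525 185.74784831  35.        ] [423.99164857 183.28255985  57.        ]
dark [259.05940594 249.51485149] 101 [371.39253213 238.28202667  35.        ] [370.38774503 235.08058382  57.        ]
dark [397.5        240.86956522] 46 [ 404.28781829 -257.43070221   35.        ] [ 402.82207396 -253.68578915   57.        ]
dark [320.5625 253.8125] 48 [357.21681375  18.3967802   35.        ] [356.41066909  18.27655979  57.        ]
knob [[423.61355061 182.21803907  73.        ]]
(658, 92) [ 541.64013086 -228.67448394   44.        ]
(652, 292) [ 361.90063241 -219.81741612   44.        ]
(330, 78) [553.14596032  67.99982431  44.        ]
(322, 292) [360.8320409   73.13500596  44.        ]
(312, 122) [512.92694207  83.79651891  44.        ]
(262, 258) [390.64519897 126.84008114  44.        ]
case [[ 445.36345063 -405.77329662   18.        ]] lid [[ 427.87323575 -528.34524757   12.        ]]
```

The manual's scale: shifts go in shares of 50 mm. Converting my numbers, -31.1 mm is -0.622, 26.4 mm is 0.528.

```bash
cat >> h.py <<'E'
def delta(x,y,z,yawdeg):
    """tool-axis translation to target (before turning) and tool rz"""
    o=manip.get_obs(); M=R.from_euler('xyz',o['eef_rot'])
    d=M.inv().apply(np.array([x,y,z])-o['tcp_pos'])
    rv=(M.inv()*R.from_euler('xyz',[np.pi,0,np.radians(yawdeg)])).as_rotvec()
    print('move',d.round(1),'n>=',round(np.linalg.norm(d)/50,1),'rot',rv.round(3),'n>=',round(np.linalg.norm(rv)/.15,1))
E
python3 drive.py '[{"x":0.528, "y":-0.622, "z":-0.106, "finger_gap":1}, {"x":0.528, "y":-0.622, "z":-0.106, "finger_gap":1}, {"x":0.528, "y":-0.622, "z":-0.106, "finger_gap":1}, {"x":0.528, "y":-0.622, "z":-0.106, "finger_gap":1}, {"x":0.528, "y":-0.622, "z":-0.106, "finger_gap":1}, {"x":0.528, "y":-0.622, "z":-0.106, "finger_gap":1}, {"x":0.528, "y":-0.622, "z":-0.106, "finger_gap":1}, {"x":0.528, "y":-0.622, "z":-0.106, "finger_gap":1}]'
python3 drive.py '[{"x":0.528, "y":-0.622, "z":-0.106, "finger_gap":1}, {"x":0.528, "y":-0.622, "z":-0.106, "finger_gap":1}, {"x":0.528, "y":-0.622, "z":-0.106, "finger_gap":1}, {"x":0.528, "y":-0.622, "z":-0.106, "finger_gap":1}, {"x":0.528, "y":-0.622, "z":-0.106, "finger_gap":1}, {"x":0.528, "y":-0.622, "z":-0.106, "finger_gap":1}, {"x":0.528, "y":-0.622, "z":-0.106, "finger_gap":1}, {"x":0.528, "y":-0.622, "z":-0.106, "finger_gap":1}]'
python3 drive.py '[{"drz":-0.147, "finger_gap":1}, {"drz":-0.147, "finger_gap":1}, {"drz":-0.147, "finger_gap":1}, {"drz":-0.147, "finger_gap":1}, {"drz":-0.147, "finger_gap":1}, {"drz":-0.147, "finger_gap":1}, {"drz":-0.147, "finger_gap":1}, {"drz":-0.147, "finger_gap":1}]'
python3 drive.py '[{"drz":-0.147, "finger_gap":1}, {"finger_gap":1}, {"finger_gap":1}]'
python3 - <<'E'
from h import *
f=frame('wrist','w0'); print(f['xyz'],f['attitude'],f['K'][0],f['D'])
frame('top','t1')
E
```

```text
time: 0.95
tcp_pos: [297.3, -311.3, 287.9]
eef_rot: [-3.142, -0.0, 0.247]
wrist_force: [0.7, -0.3, 0.3]
width: 0.998
grip_force: 0.0
time: 1.75
tcp_pos: [441.1, -18.2, 330.4]
eef_rot: [3.141, -0.0, 0.248]
wrist_force: [0.4, -0.7, 0.4]
width: 1.001
grip_force: 0.0
time: 2.55
tcp_pos: [440.6, -19.9, 329.9]
eef_rot: [-3.141, 0.0, 1.43]
wrist_force: [-0.4, 0.6, 0.8]
width: 1.0
grip_force: 0.0
time: 2.85
tcp_pos: [440.6, -19.9, 330.0]
eef_rot: [-3.141, -0.0, 1.567]
wrist_force: [0.4, 0.1, 0.1]
width: 0.999
grip_force: 0.0
[442.22217235  62.93559398 457.6673055 ] [-0.32793745  0.00040105 -0.00444565] [346.43400464   0.         320.49673682] [-0.07082281  0.          0.          0.          0.        ]
```

View pics/w0.png

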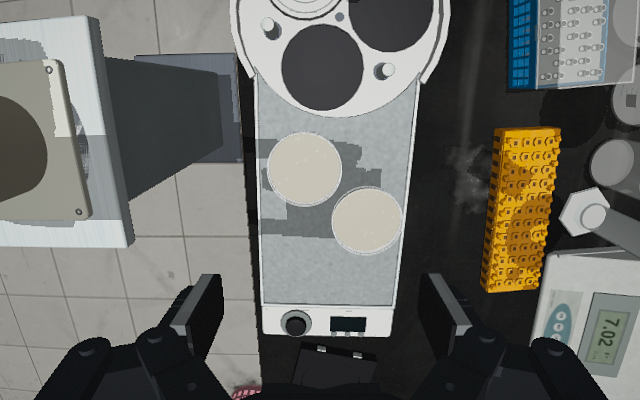

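The wrist view shows two dishes at (305,169) and (367,219), well B at (322,67), posts at (268,23) and (387,70), and the button at (296,323). The deck is between them.

```bash
python3 - <<'E'
from h import *
f=dict(np.load('x.npz')) if 0 else frame('wrist')
def e(mask_roi,lo):pass
im=f['image'].astype(int); g=im.max(2)
def cen(m,seed):
    m=cv2.morphologyEx(m.astype('uint8'),cv2.MORPH_OPEN,np.ones((3,3)))
    n,l,s,c=cv2.connectedComponentsWithStats(m,connectivity=4); i=l[seed[1],seed[0]]
    cs=max(cv2.findContours((l==i).astype('uint8'),0,1)[0],key=len)
    return cv2.fitEllipse(cv2.convexHull(cs))
st=(im[:,:,2]-im[:,:,0]>8)&(g>130)
for s,z in (((305,169),55),((367,219),55)):
    E=cen(st,s); print('dish',E,ray(f,[E[0]],z)[0])
dk=(g<70)
E=cen(dk,(322,67)); print('well',E,ray(f,[E[0]],35)[0])
E=cen(dk,(296,326)); print('btn',E,ray(f,[E[0]],57)[0])
print('posts',ray(f,[(268,21),(388,69)],82))
print('deckL',ray(f,[(264,304),(259,100),(393,309),(420,100)],40))
print('hand',ray(f,[(262,335),(391,335)],44))
E
```

```text
dish ((304.1666259765625, 167.68478393554688), (68.05215454101562, 69.81982421875), 105.65693664550781) [422.41739128 -26.14320117  55.        ]
dish ((366.1285705566406, 219.6095733642578), (60.18881607055664, 66.84934997558594), 73.63843536376953) [498.40742407 -92.25619378  55.        ]
well ((322.0311584472656, 66.81829833984375), (80.87602996826172, 85.70508575439453), 0.4588536322116852) [443.89908669  87.48186091  35.        ]
btn ((295.1372375488281, 325.5171203613281), (19.698833465576172, 20.58588409423828), 96.7912826538086) [ 405.53723021 -249.93416487   57.        ]
posts [[390.39266627 128.40908441  82.        ]
 [511.15886151  82.78113811  82.        ]]
deckL [[ 360.77095759 -226.15145424   40.        ]
 [ 370.48898965   51.21726264   40.        ]
 [ 544.88762377 -235.42553566   40.        ]
 [ 558.14326249   51.03413007   40.        ]]
hand [[ 355.21326226 -277.24571505   44.        ]
 [ 544.2949664  -278.06446787   44.        ]]
```

```bash
python3 drive.py '[{"drz":-0.141, "finger_gap":0.55}, {"drz":-0.141, "finger_gap":0.55}, {"drz":-0.141, "finger_gap":0.55}, {"drz":-0.141, "finger_gap":0.55}, {"drz":-0.141, "finger_gap":0.55}, {"finger_gap":0.55}]'
python3 -c "
from h import *
delta(511,83,72,130.2)"
```

```text
time: 3.6
tcp_pos: [440.8, -19.9, 330.1]
eef_rot: [-3.142, -0.0, 2.276]
wrist_force: [0.5, 0.2, -0.2]
width: 0.551
grip_force: 0.0
move [ 32.9 120.2 258.1] n>= 5.7 rot [-0.    -0.     0.003] n>= 0.0
```

In the tool's units: 40 mm is 0.8, 30 mm is 0.6.

```bash
python3 drive.py '[{"x":0.164, "y":0.6, "z":0.5, "finger_gap":0.55}, {"x":0.164, "y":0.6, "z":0.5, "finger_gap":0.55}, {"x":0.164, "y":0.6, "z":0.5, "finger_gap":0.55}, {"x":0.164, "y":0.6, "z":0.5, "finger_gap":0.55}, {"z":0.8, "finger_gap":0.55}, {"z":0.8, "finger_gap":0.55}, {"z":0.6, "finger_gap":0.55}]'
python3 drive.py '[{"z":0.5, "finger_gap":0.55}, {"z":0.46, "finger_gap":0.55}, {"finger_gap":0}, {"finger_gap":0}, {"finger_gap":0}, {"finger_gap":0}, {"finger_gap":0}, {"finger_gap":0}]'
```

```text
time: 4.3
tcp_pos: [510.1, 83.1, 117.9]
eef_rot: [-3.14, -0.001, 2.271]
wrist_force: [0.1, -0.3, 0.5]
width: 0.551
grip_force: 0.0
time: 5.1
tcp_pos: [511.3, 82.9, 72.8]
eef_rot: [3.14, 0.001, 2.275]
wrist_force: [-0.7, -0.3, -1.7]
width: 0.137
grip_force: 59.1
```

```bash
python3 drive.py '[{"x":0.004, "y":0.116, "drz":-0.077, "finger_gap":0}, {"x":0.004, "y":0.116, "drz":-0.077, "finger_gap":0}, {"x":0.004, "y":0.116, "drz":-0.077, "finger_gap":0}, {"x":0.004, "y":0.116, "drz":-0.077, "finger_gap":0}, {"finger_gap":0}, {"finger_gap":0.5}, {"finger_gap":0.5}, {"finger_gap":0.5}]'
python3 drive.py '[{"z":-0.6, "finger_gap":0.5}, {"z":-0.8, "finger_gap":0.5}, {"x":-0.2, "y":-0.8, "z":-0.4, "finger_gap":0.5}, {"x":-0.2, "y":-0.9, "drz":0.14, "finger_gap":0.5}, {"x":-0.2, "y":-0.9, "drz":0.14, "finger_gap":0.5}, {"x":-0.2, "y":-0.9, "drz":0.14, "finger_gap":0.5}, {"drz":0.14, "finger_gap":0.5}, {"finger_gap":0.5}]'
python3 - <<'E'
from h import *
frame('wrist','w1');f=frame('top','t2')
im=f['image'];g=im.max(2);m=(g<120).astype('uint8');k=np.zeros_like(m);k[200:250,262:312]=m[200:250,262:312]
n,l,s,c=cv2.connectedComponentsWithStats(k)
for i in range(1,n):
    if s[i,4]>100:print(c[i],s[i,4],ray(f,[c[i]],35))
E
```

```text
time: 5.9
tcp_pos: [526.3, 100.1, 72.3]
eef_rot: [3.141, 0.001, 2.583]
wrist_force: [-0.6, -1.6, 0.3]
width: 0.498
grip_force: 0.0
time: 6.7
tcp_pos: [449.6, -62.0, 162.4]
eef_rot: [3.141, 0.0, 2.019]
wrist_force: [0.4, -0.7, -0.4]
width: 0.499
grip_force: 0.0
[276.32310469 212.20758123] 554 [[506.11063907 179.39553357  35.        ]]
[301.8345679  224.94567901] 405 [[460.2577667   86.43024735  35.        ]]
```

View pics/w1.png

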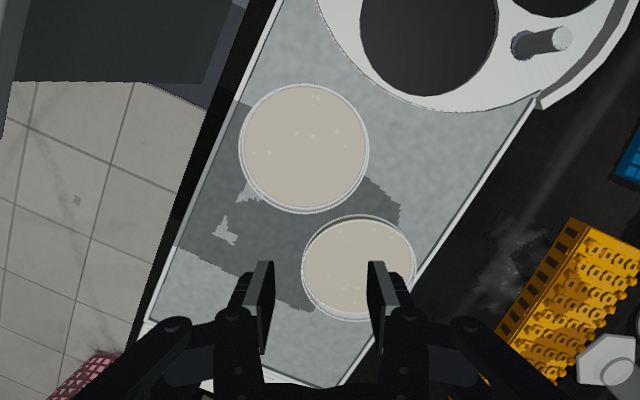

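The wrist view shows both dishes untouched at (304,148) and (358,267), with the empty well facing the deck at (428,35).

```bash
python3 drive.py '[{"drz":0.132, "finger_gap":0.35}, {"drz":0.132, "finger_gap":0.35}, {"drz":0.132, "finger_gap":0.35}, {"drz":0.132, "finger_gap":0.35}, {"drz":0.132, "finger_gap":0.35}, {"drz":0.132, "finger_gap":0.35}, {"finger_gap":0.35}]'
python3 -c "
from h import *
delta(398,-93,57,70.4)"
```

```text
time: 7.5
tcp_pos: [450.7, -60.0, 162.1]
eef_rot: [3.141, -0.0, 1.235]
wrist_force: [0.2, -0.1, 0.3]
width: 0.348
grip_force: 0.0
move [-48.5 -38.9 105.1] n>= 2.4 rot [ 0.    -0.     0.006] n>= 0.0
```

In the tool's units: 45 mm is 0.9, 40 mm is 0.8.

```bash
python3 drive.py '[{"x":-0.484, "y":-0.39, "finger_gap":0.35}, {"x":-0.484, "y":-0.39, "finger_gap":0.35}, {"z":0.9, "finger_gap":0.35}, {"z":0.8, "finger_gap":0.35}, {"z":0.4, "finger_gap":0.35}, {"finger_gap":0.35}]'
python3 drive.py '[{"x":0.2, "finger_gap":0.35}, {"x":0.16, "finger_gap":0.35}, {"x":0.16, "finger_gap":0.35}, {"x":0.16, "finger_gap":0.35}, {"x":0.16, "finger_gap":0.35}, {"x":0.16, "finger_gap":0.35}, {"x":0.16, "finger_gap":0.35}, {"x":0.16, "finger_gap":0.35}]'
python3 drive.py '[{"x":0.16, "finger_gap":0.35}, {"x":0.16, "finger_gap":0.35}, {"x":0.16, "finger_gap":0.35}, {"x":0.16, "finger_gap":0.35}, {"x":0.12, "finger_gap":0.35}, {"x":0.08, "finger_gap":0.35}, {"finger_gap":0.35}]'
python3 - <<'E'
from h import *
f=frame('wrist','w2')
E
```

```text
time: 8.1
tcp_pos: [396.6, -92.9, 55.2]
eef_rot: [-3.138, 0.0, 1.238]
wrist_force: [-0.5, 0.5, 0.1]
width: 0.348
grip_force: 0.0
time: 8.9
tcp_pos: [419.3, -30.6, 57.2]
eef_rot: [3.142, 0.0, 1.232]
wrist_force: [-0.5, -1.4, 1.6]
width: 0.348
grip_force: 0.5
time: 9.6
tcp_pos: [433.3, 8.8, 57.1]
eef_rot: [3.141, -0.0, 1.232]
wrist_force: [0.7, 0.1, -0.3]
width: 0.348
grip_force: 0.0
```

View pics/w2.png

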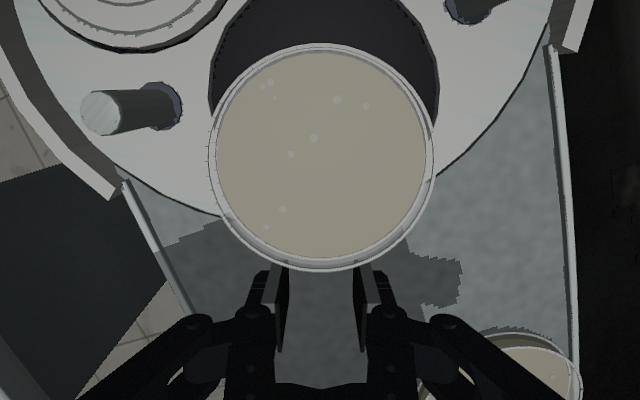

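The dish sits at (321,157), centred in front of the well and part-way over it. I'll push on slowly.

In the tool's units: 6 mm is 0.12, 5 mm is 0.1.

```bash
python3 drive.py '[{"x":0.12, "finger_gap":0.35}, {"x":0.12, "finger_gap":0.35}, {"x":0.1, "finger_gap":0.35}, {"x":0.08, "finger_gap":0.35}, {"x":0.08, "finger_gap":0.35}, {"x":0.06, "finger_gap":0.35}, {"finger_gap":0.35}, {"finger_gap":0.35}]'
python3 - <<'E'
from h import *
f=frame('wrist','w3')
im=f['image'].astype(int);st=((im[:,:,2]-im[:,:,0]>8)&(im.max(2)>110)).astype('uint8')
n,l,s,c=cv2.connectedComponentsWithStats(st);i=l[157,321];print(s[i],c[i],ray(f,[c[i]],50),ray(f,[c[i]],55))
E
```

```text
time: 10.45
tcp_pos: [442.4, 34.7, 57.1]
eef_rot: [-3.142, 0.0, 1.232]
wrist_force: [-0.2, -2.2, -0.5]
width: 0.346
grip_force: 0.9
[  221    56   200   198 30791] [320.71300055 155.12120425] [[463.03601457  89.34808916  50.        ]] [[463.34192293  90.21720839  55.        ]]
```

View pics/w3.png

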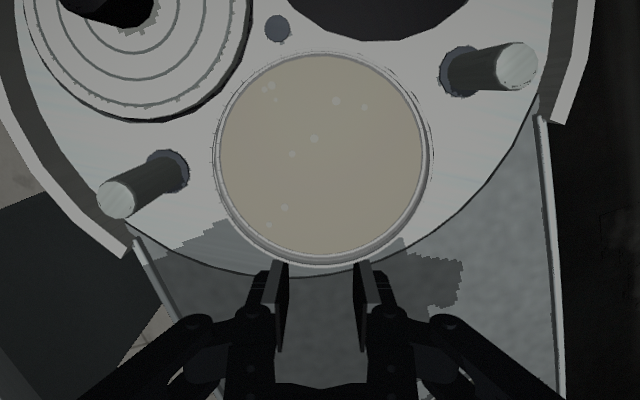

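The dish lies within the well outline at (321,155), with a thin rim gap around it. The near post top is at (115,200) and the far one at (516,65).

```bash
python3 - <<'E'
from h import *
f=frame('wrist');print(ray(f,[(116,200),(517,66)],82))
E
python3 drive.py '[{"x":-0.16, "finger_gap":0.35}, {"x":-0.5, "z":-0.4, "finger_gap":0.35}, {"z":-0.8, "finger_gap":0.55}, {"z":-0.6, "drz":0.14, "finger_gap":0.55}, {"drz":0.14, "finger_gap":0.55}, {"drz":0.14, "finger_gap":0.55}, {"drz":0.14, "finger_gap":0.55}, {"drz":0.14, "finger_gap":0.55}]'
python3 - <<'E'
from h import *
f=frame('wrist','w4')
delta(397,104,130,28.5)
E
```

```text
[[398.57971938 103.45042325  82.        ]
 [526.35056001 100.8245579   82.        ]]
time: 11.35
tcp_pos: [431.1, 3.3, 147.2]
eef_rot: [-3.141, -0.0, 0.526]
wrist_force: [0.9, -0.4, -0.3]
width: 0.551
grip_force: 0.0
move [  20.3 -104.4   17.2] n>= 2.2 rot [-0.    -0.     0.021] n>= 0.1
```

In the tool's units: 30 mm is 0.6, -35 mm is -0.7.

```bash
python3 drive.py '[{"x":0.14, "y":-0.7, "z":0.12, "finger_gap":0.55}, {"x":0.14, "y":-0.7, "z":0.12, "finger_gap":0.55}, {"x":0.13, "y":-0.69, "z":0.12, "finger_gap":0.55}, {"finger_gap":0.55}, {"z":0.6, "finger_gap":0.55}, {"z":0.54, "finger_gap":0.55}, {"finger_gap":0.55}]'
python3 drive.py '[{"finger_gap":0}, {"finger_gap":0}, {"finger_gap":0}, {"finger_gap":0}, {"finger_gap":0}, {"finger_gap":0}]'
```

```text
time: 12.1
tcp_pos: [394.3, 103.1, 70.1]
eef_rot: [-3.14, 0.005, 0.533]
wrist_force: [-0.9, 0.6, -0.9]
width: 0.547
grip_force: 0.0
time: 12.7
tcp_pos: [396.9, 104.0, 73.3]
eef_rot: [3.141, -0.002, 0.532]
wrist_force: [-1.2, -2.3, 7.2]
width: 0.138
grip_force: 58.8
```

In the tool's units: 11.2 mm is 0.224, 5 mm is 0.1.

```bash
python3 drive.py '[{"x":0.004, "y":0.1, "drz":-0.07, "finger_gap":0}, {"x":0.016, "y":0.224, "drz":-0.15, "finger_gap":0}, {"x":0.016, "y":0.224, "drz":-0.15, "finger_gap":0}, {"x":0.016, "y":0.224, "drz":-0.15, "finger_gap":0}, {"x":0.016, "y":0.224, "drz":-0.15, "finger_gap":0}, {"x":0.016, "y":0.224, "drz":-0.15, "finger_gap":0}, {"x":0.016, "y":0.224, "drz":-0.15, "finger_gap":0}]'
python3 drive.py '[{"x":0.016, "y":0.224, "drz":-0.15, "finger_gap":0}, {"x":0.016, "y":0.224, "drz":-0.15, "finger_gap":0}, {"x":0.016, "y":0.224, "drz":-0.15, "finger_gap":0}, {"x":0.016, "y":0.224, "drz":-0.15, "finger_gap":0}, {"x":0.016, "y":0.224, "drz":-0.15, "finger_gap":0}, {"x":0.016, "y":0.224, "drz":-0.15, "finger_gap":0}, {"x":0.016, "y":0.224, "drz":-0.15, "finger_gap":0}, {"finger_gap":0}]'
python3 - <<'E'
from h import *
frame('wrist','w5'); o=manip.get_obs()
p=o['tcp_pos'];print(o['width'],o['grip_force'],np.degrees(np.arctan2(p[1]-139.8,p[0]-462.5)),np.hypot(p[1]-139.8,p[0]-462.5))
E
```

```text
time: 13.4
tcp_pos: [455.0, 66.1, 73.3]
eef_rot: [-3.141, 0.001, 1.509]
wrist_force: [-4.0, -5.3, 9.6]
width: 0.139
grip_force: 59.1
time: 14.2
tcp_pos: [524.3, 100.3, 73.4]
eef_rot: [3.14, 0.003, 2.556]
wrist_force: [0.8, -5.8, 6.9]
width: 0.137
grip_force: 59.8
0.13340422433199464 59.708020091056824 -32.87960282603151 73.4163609945676
```

View pics/w5.png

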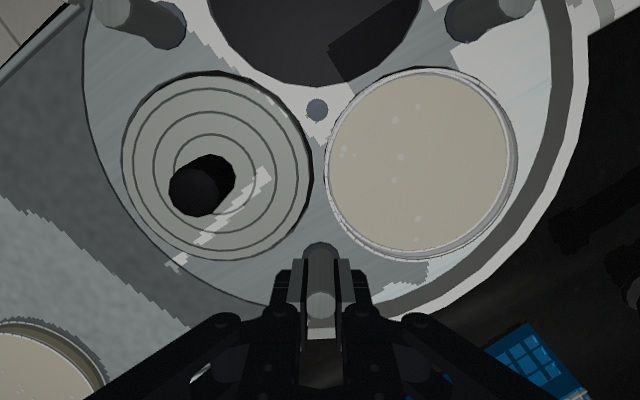

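The carousel is round: disc knob top at about (193,192), dish A seated in its well at (418,162), dish B still on the deck at lower left.

In the tool's units: 1.5 mm is 0.03, -30 mm is -0.6.

```bash
python3 drive.py '[{"y":0.03, "drz":-0.02, "finger_gap":0}, {"finger_gap":0}, {"finger_gap":0.6}, {"finger_gap":0.6}, {"finger_gap":0.6}, {"z":-0.6, "finger_gap":0.6}]'
python3 - <<'E'
from h import *
f=frame('wrist','w6'); g=f['image'].max(2)
# disc face (grey-white) outline as check, knob dark blob
m=(g<60).astype('uint8');n,l,s,c=cv2.connectedComponentsWithStats(m)
for i in range(1,n):
    if 300<s[i,4]<9000: print(s[i],c[i].round(1),ray(f,[c[i]],73)[0].round(1))
delta(460.8,83,130,150)
E
```

```text
time: 14.85
tcp_pos: [521.0, 101.0, 99.5]
eef_rot: [-3.137, -0.005, 2.571]
wrist_force: [0.1, 0.7, 0.8]
width: 0.6
grip_force: 0.0
[ 434    8   52   50 1365] [455.1  35.1] [463.6 204.5  73. ]
[ 155   13   55   48 1247] [186.7  40.2] [405.  109.7  73. ]
[  0  15 109  97 826] [60.4 54.6] [376.9  59.5  73. ]
[160  80 159 143 862] [266.3 121.5] [450.7 118.3  73. ]
[ 197  152   54   52 2019] [223.1 177.6] [460.5  86.9  73. ]
[308 232  33  46 454] [326.3 247.9] [516.1 107.9  73. ]
move [ 43.5 -50.1 -24.9] n>= 1.4 rot [ 0.001  0.001 -0.047] n>= 0.3
```

```bash
python3 drive.py '[{"z":-0.6, "finger_gap":0.6}, {"drz":0.143, "finger_gap":0.6}, {"drz":0.143, "finger_gap":0.6}, {"drz":0.143, "finger_gap":0.6}, {"drz":0.143, "finger_gap":0.6}, {"drz":0.143, "finger_gap":0.6}, {"drz":0.143, "finger_gap":0.6}, {"drz":0.143, "finger_gap":0.6}]'
python3 - <<'E'
from h import *
o=manip.get_obs();print(o['tcp_pos'])
delta(460.8,84,61,90)
E
```

```text
time: 15.7
tcp_pos: [523.6, 101.5, 132.1]
eef_rot: [3.141, -0.0, 1.564]
wrist_force: [-0.9, 0.5, -0.0]
width: 0.601
grip_force: 0.0
[523.61241241 101.5265134  132.11732681]
move [-18.  -62.7  71.1] n>= 1.9 rot [ 0.    -0.    -0.007] n>= 0.0
```

In the tool's units: 35 mm is 0.7, -31.7 mm is -0.634.

```bash
python3 drive.py '[{"x":-0.18, "y":-0.62, "finger_gap":0.6}, {"x":-0.18, "y":-0.634, "finger_gap":0.6}, {"z":0.7, "finger_gap":0.6}, {"z":0.52, "finger_gap":0.6}, {"z":0.2, "finger_gap":0.6}, {"finger_gap":0.6}]'
python3 drive.py '[{"finger_gap":0}, {"finger_gap":0}, {"finger_gap":0}, {"finger_gap":0}, {"finger_gap":0}, {"finger_gap":0}]'
```

```text
time: 16.3
tcp_pos: [460.2, 83.3, 60.1]
eef_rot: [-3.139, 0.0, 1.57]
wrist_force: [0.6, -0.5, -0.3]
width: 0.604
grip_force: 0.0
time: 16.9
tcp_pos: [461.8, 83.6, 62.2]
eef_rot: [3.14, -0.0, 1.571]
wrist_force: [-0.1, 0.2, 7.2]
width: 0.234
grip_force: 58.8
```

The manual's scale: shifts go in shares of 50 mm. Converting my numbers, -40 mm is -0.8, -30 mm is -0.6.

```bash
python3 drive.py '[{"z":-0.2, "finger_gap":0}, {"z":-0.5, "finger_gap":0}, {"z":-0.7, "finger_gap":0}, {"x":-0.3, "y":-0.6, "finger_gap":0}, {"x":-0.3, "y":-0.6, "finger_gap":0}, {"x":-0.4, "y":-0.4, "finger_gap":0}, {"x":-0.7, "y":-0.2, "finger_gap":0}, {"x":-0.8, "y":-0.1, "finger_gap":0}]'
python3 drive.py '[{"x":-0.84, "y":-0.06, "z":-0.1, "finger_gap":0}, {"x":-0.84, "z":-0.1, "finger_gap":0}, {"x":-0.84, "z":-0.1, "finger_gap":0}, {"x":-0.84, "z":-0.1, "finger_gap":0}, {"x":-0.84, "z":-0.1, "finger_gap":0}, {"x":-0.84, "z":-0.1, "finger_gap":0}, {"x":-0.84, "z":-0.1, "finger_gap":0}, {"x":-0.84, "z":-0.1, "finger_gap":0}]'
python3 drive.py '[{"x":-0.56, "z":-0.1, "drz":0.14, "finger_gap":0}, {"drz":0.143, "finger_gap":0}, {"drz":0.143, "finger_gap":0}, {"drz":0.143, "finger_gap":0}, {"drz":0.143, "finger_gap":0}, {"drz":0.143, "finger_gap":0}, {"drz":0.143, "finger_gap":0}, {"drz":0.143, "finger_gap":0}]'
python3 drive.py '[{"drz":0.143, "finger_gap":0}, {"drz":0.143, "finger_gap":0}, {"drz":0.143, "finger_gap":0}, {"finger_gap":0}, {"finger_gap":0}]'
python3 - <<'E'
from h import *
f=frame('wrist','w7')
E
```

```text
time: 17.7
tcp_pos: [364.8, -42.0, 131.9]
eef_rot: [3.141, 0.0, 1.573]
wrist_force: [0.7, -0.2, -1.8]
width: 0.237
grip_force: 59.0
time: 18.5
tcp_pos: [362.5, -379.4, 172.2]
eef_rot: [3.141, 0.0, 1.57]
wrist_force: [1.0, -0.2, -1.4]
width: 0.237
grip_force: 59.0
time: 19.3
tcp_pos: [362.9, -405.5, 176.9]
eef_rot: [3.141, -0.0, 0.424]
wrist_force: [0.6, 0.5, -2.0]
width: 0.238
grip_force: 58.9
time: 19.8
tcp_pos: [362.9, -405.5, 176.6]
eef_rot: [3.141, -0.0, 0.005]
wrist_force: [-0.4, -0.4, -0.8]
width: 0.239
grip_force: 58.9
```

View pics/w7.png

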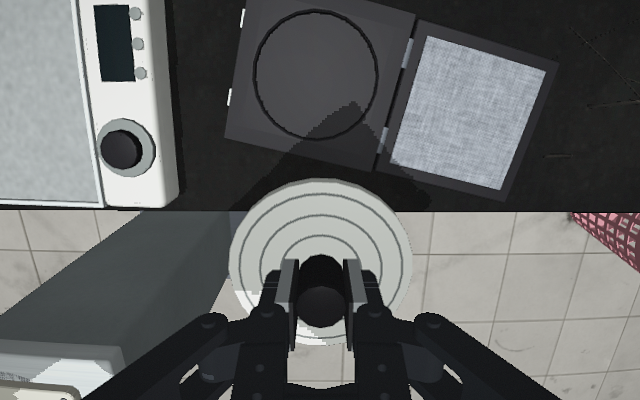

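The wrist view shows the case recess rim with extremes x 253–378 and y 9–140. The held disc's far edge is at (320,179) and its sides at x=229 and 411. The button is at (121,149).

```bash
python3 - <<'E'
from h import *
f=frame('wrist'); o=manip.get_obs();print(o['tcp_pos'])
q=ray(f,[(253,75),(378,75),(316,9),(316,140)],18);print('recess',q.round(1))
P=ray(f,[(320,179),(229,262),(411,262)],157.4);print('disc',P.round(1))
print('btn',ray(f,[(121,149)],57).round(1))
# refine rim by edge points on radial scan
g=cv2.GaussianBlur(cv2.cvtColor(f['image'],cv2.COLOR_BGR2GRAY),(3,3),0).astype(float)
pts=[]
for a in np.linspace(0,2*np.pi,72,endpoint=False):
    r=np.arange(55,74,.5);x=315.5+r*np.cos(a);y=74.5+r*np.sin(a)*1.02
    ok=y>=0
    v=cv2.remap(g.astype('float32'),x.astype('float32')[None],y.astype('float32')[None],1)[0]; v[~ok]=255
    k=v.argmin(); med=np.median(v)
    if v[k]<med-8: pts.append((x[k],y[k]))
E=cv2.fitEllipse(np.float32(pts));W=ray(f,pts,18)
A=np.c_[W[:,:2],np.ones(len(W))];s=np.linalg.lstsq(A,(W[:,:2]**2).sum(1),rcond=None)[0]
c=s[:2]/2;print(len(pts),E,c,'R',np.sqrt(s[2]+c@c))
E
```

```text
[ 362.98231631 -405.55666182  176.43538529]
recess [[ 457.8 -352.5   18. ]
 [ 458.1 -450.3   18. ]
 [ 505.  -401.8   18. ]
 [ 407.  -401.9   18. ]]
disc [[ 409.7 -405.4  157.4]
 [ 368.8 -362.1  157.4]
 [ 369.2 -449.   157.4]]
btn [[ 406.6 -259.4   57. ]]
72 ((315.3117980957031, 75.07129669189453), (122.13285827636719, 127.89978790283203), 178.50753784179688) [ 455.63413253 -401.28472837] R 47.83498125155761
```

In the tool's units: 8 mm is 0.16, 31 mm is 0.62.

```bash
python3 drive.py '[{"x":0.6, "y":-0.028, "z":0.4, "finger_gap":0}, {"x":0.6, "y":-0.028, "z":0.5, "finger_gap":0}, {"x":0.62, "y":-0.026, "z":0.5, "finger_gap":0}, {"z":0.5, "finger_gap":0}, {"z":0.4, "finger_gap":0}, {"z":0.16, "finger_gap":0}, {"finger_gap":0}]'
python3 drive.py '[{"z":0.06, "finger_gap":0}, {"z":0.06, "finger_gap":0}, {"z":0.04, "finger_gap":0}, {"finger_gap":0}]'
```

```text
time: 20.6
tcp_pos: [453.3, -400.9, 52.1]
eef_rot: [-3.14, 0.002, 0.002]
wrist_force: [0.3, 0.1, -0.4]
width: 0.24
grip_force: 58.8
time: 21.0
tcp_pos: [454.0, -401.6, 45.5]
eef_rot: [3.141, -0.0, 0.001]
wrist_force: [0.3, 0.1, -1.3]
width: 0.234
grip_force: 58.8
```

```bash
python3 drive.py '[{"z":0.04, "finger_gap":0}, {"finger_gap":0}]'; python3 drive.py '[{"z":0.04, "finger_gap":0}, {"finger_gap":0}]';python3 -c "
from h import *
frame('wrist','w8')"
```

```text
time: 21.2
tcp_pos: [453.9, -401.4, 43.1]
eef_rot: [-3.142, 0.0, 0.001]
wrist_force: [-0.1, -0.7, -1.6]
width: 0.235
grip_force: 58.8
time: 21.4
tcp_pos: [453.9, -401.3, 40.9]
eef_rot: [-3.141, 0.0, 0.001]
wrist_force: [-0.6, 0.4, -1.2]
width: 0.24
grip_force: 58.8
```

View pics/w8.png

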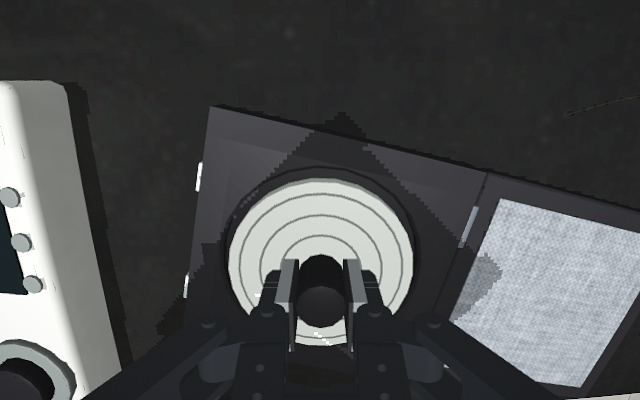

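No contact force, and the disc at (320,265) is already below the rim. I'll lower it the last few millimetres and release.

```bash
python3 drive.py '[{"z":0.04, "finger_gap":0}, {"z":0.02, "finger_gap":0}, {"finger_gap":0}]'; python3 drive.py '[{"finger_gap":0.35}, {"finger_gap":0.5}, {"finger_gap":0.5}, {"z":-0.4, "finger_gap":0.5}, {"z":-0.8, "finger_gap":0.5}, {"x":-0.6, "z":-0.8, "finger_gap":0.5}, {"x":-0.9, "z":-0.4, "finger_gap":0.5}, {"finger_gap":0.5}]'
python3 - <<'E'
from h import *
f=frame('wrist','w9'); g=f['image'].min(2)
m=(g>120).astype('uint8');n,l,s,c=cv2.connectedComponentsWithStats(m)
for i in range(1,n):
    if s[i,4]>2500: 
        cs=max(cv2.findContours((l==i).astype('uint8'),0,1)[0],key=len);E=cv2.fitEllipse(cv2.convexHull(cs));print(s[i],E,ray(f,[E[0]],18).round(1))
E
```

```text
time: 21.75
tcp_pos: [453.9, -401.3, 37.9]
eef_rot: [-3.141, 0.0, 0.001]
wrist_force: [0.7, 0.7, -1.4]
width: 0.236
grip_force: 58.8
time: 22.55
tcp_pos: [376.1, -401.7, 161.0]
eef_rot: [3.14, -0.001, -0.001]
wrist_force: [-0.3, 0.8, -0.2]
width: 0.501
grip_force: 0.0
[    0     0   126   258 20667] ((48.44733428955078, 127.05197143554688), (187.8852996826172, 272.7813720703125), 165.19015502929688) [[ 435.7 -183.3   18. ]]
[   69     0    96   230 11007] ((116.85684204101562, 87.65742492675781), (78.91356658935547, 388.8646240234375), 172.5565185546875) [[ 463.9 -246.9   18. ]]
[  260    33   120   123 10587] ((319.4402160644531, 94.1142807006836), (119.01571655273438, 122.69001770019531), 0.5416730642318726) [[ 456.7 -401.5   18. ]]
[  401    51   157   157 15970] ((475.06268310546875, 126.99461364746094), (160.13526916503906, 165.97265625), 42.957191467285156) [[ 433.  -522.7   18. ]]
[ 254  229  360   30 9397] ((429.38995361328125, 243.45904541015625), (34.90631103515625, 460.8743591308594), 89.66584014892578) [[ 333.8 -496.2   18. ]]
[  260   257   380   132 33345] ((440.8704833984375, 315.587646484375), (169.8033447265625, 457.367919921875), 89.48509216308594) [[ 258.9 -515.4   18. ]]
```

View pics/w9.png

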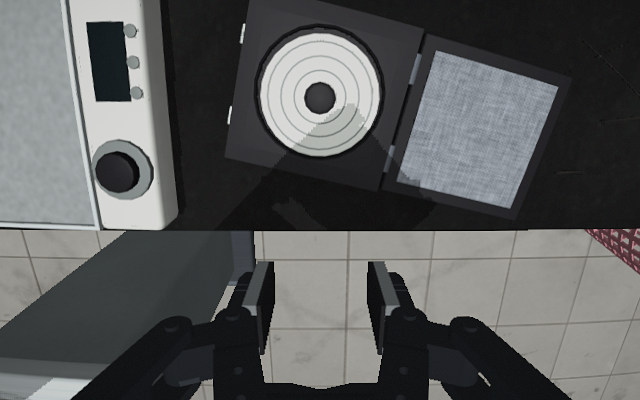

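The disc lies flat in the recess at (319,94), with an even dark ring round it. Next is dish B.

```bash
python3 drive.py '[{"x":0.234, "y":-0.854, "z":-0.224, "finger_gap":0.35}, {"x":0.234, "y":-0.854, "z":-0.224, "finger_gap":0.35}, {"x":0.234, "y":-0.854, "z":-0.224, "finger_gap":0.35}, {"x":0.234, "y":-0.854, "z":-0.224, "finger_gap":0.35}, {"x":0.234, "y":-0.854, "z":-0.224, "finger_gap":0.35}, {"x":0.234, "y":-0.854, "z":-0.224, "finger_gap":0.35}, {"x":0.234, "y":-0.854, "z":-0.224, "finger_gap":0.35}, {"x":0.234, "y":-0.854, "z":-0.224, "finger_gap":0.35}]'
python3 drive.py '[{"drz":-0.143, "finger_gap":0.35}, {"drz":-0.143, "finger_gap":0.35}, {"drz":-0.143, "finger_gap":0.35}, {"drz":-0.143, "finger_gap":0.35}, {"drz":-0.143, "finger_gap":0.35}, {"drz":-0.143, "finger_gap":0.35}, {"drz":-0.143, "finger_gap":0.35}, {"drz":-0.143, "finger_gap":0.35}]'
python3 drive.py '[{"drz":-0.143, "finger_gap":0.35}, {"drz":-0.143, "finger_gap":0.35}, {"drz":-0.143, "finger_gap":0.35}, {"finger_gap":0.35}, {"finger_gap":0.35}]'
python3 - <<'E'
from h import *
f=frame('wrist','w10'); im=f['image'].astype(int); g=im.max(2)
st=((im[:,:,2]-im[:,:,0]>8)&(g>110)).astype('uint8');dk=(g<70).astype('uint8')
for nm,m in (('dish',st),('dark',dk)):
    n,l,s,c=cv2.connectedComponentsWithStats(m,connectivity=4)
    for i in range(1,n):
        if 1500<s[i,4]<12000:
            cs=max(cv2.findContours((l==i).astype('uint8'),0,1)[0],key=len);E=cv2.fitEllipse(cv2.convexHull(cs));print(nm,s[i],np.round(E[0],1),np.round(E[1],1),[ray(f,[E[0]],z)[0].round(1) for z in (35,50,55)])
E
```

```text
time: 23.4
tcp_pos: [473.1, -57.5, 247.8]
eef_rot: [-3.141, 0.0, 0.001]
wrist_force: [0.4, -1.1, 0.2]
width: 0.348
grip_force: 0.0
time: 24.2
tcp_pos: [472.9, -59.3, 247.2]
eef_rot: [-3.141, -0.0, 1.151]
wrist_force: [-0.4, 0.4, 0.7]
width: 0.348
grip_force: 0.0
time: 24.7
tcp_pos: [472.6, -59.5, 247.3]
eef_rot: [-3.141, -0.0, 1.57]
wrist_force: [-0.8, 0.3, -0.5]
width: 0.352
grip_force: 0.0
dish [ 305  174   84   78 5075] [346.2 212.2] [77.4 84.1] [array([500.5, -99.2,  35. ]), array([499.3, -93.8,  50. ]), array([498.9, -92. ,  55. ])]
dark [ 254    0  106   71 2750] [306.3  18.3] [105.2 111.4] [array([461.2,  84.5,  35. ]), array([461.7,  81.8,  50. ]), array([461.9,  80.9,  55. ])]
```

View pics/w10.png

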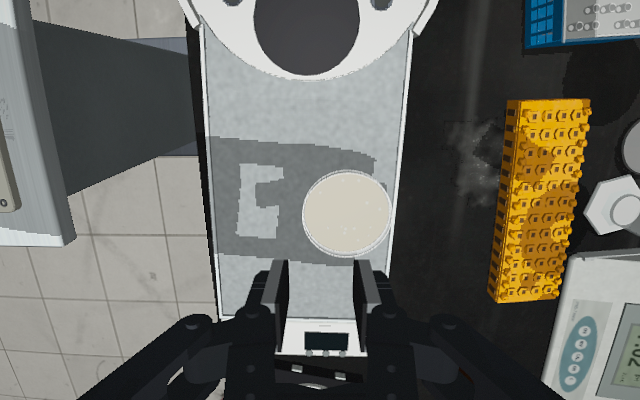

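Well 0 faces the deck at (306,18), dish B is at (346,212) and undisturbed.

```bash
python3 drive.py '[{"drz":-0.106, "finger_gap":0.35}, {"drz":-0.106, "finger_gap":0.35}, {"finger_gap":0.35}]'
python3 -c "
from h import *
delta(513.6,-160.4,57,102.1)"
```

```text
time: 25.05
tcp_pos: [472.4, -59.7, 247.6]
eef_rot: [-3.141, -0.0, 1.784]
wrist_force: [-0.3, 0.2, -0.8]
width: 0.351
grip_force: 0.0
move [-107.1   18.9  190.6] n>= 4.4 rot [-0.    -0.     0.002] n>= 0.0
```

In the tool's units: 45 mm is 0.9, -35.7 mm is -0.714.

```bash
python3 drive.py '[{"x":-0.714, "y":0.126, "z":0.4, "finger_gap":0.35}, {"x":-0.714, "y":0.126, "z":0.4, "finger_gap":0.35}, {"x":-0.714, "y":0.126, "z":0.4, "finger_gap":0.35}, {"z":0.9, "finger_gap":0.35}, {"z":0.9, "finger_gap":0.35}, {"z":0.6, "finger_gap":0.35}, {"z":0.21, "finger_gap":0.35}, {"finger_gap":0.35}]'
python3 drive.py '[{"x":0.2, "finger_gap":0.35}, {"x":0.16, "finger_gap":0.35}, {"x":0.16, "finger_gap":0.35}, {"x":0.16, "finger_gap":0.35}, {"x":0.16, "finger_gap":0.35}, {"x":0.16, "finger_gap":0.35}, {"x":0.16, "finger_gap":0.35}, {"x":0.16, "finger_gap":0.35}]'
python3 drive.py '[{"x":0.16, "finger_gap":0.35}, {"x":0.16, "finger_gap":0.35}, {"x":0.16, "finger_gap":0.35}, {"x":0.16, "finger_gap":0.35}, {"x":0.16, "finger_gap":0.35}, {"x":0.16, "finger_gap":0.35}, {"x":0.16, "finger_gap":0.35}, {"x":0.16, "finger_gap":0.35}]'
python3 drive.py '[{"x":0.16, "finger_gap":0.35}, {"x":0.16, "finger_gap":0.35}, {"x":0.16, "finger_gap":0.35}, {"x":0.08, "finger_gap":0.35}, {"finger_gap":0.35}]'
python3 - <<'E'
from h import *
f=frame('wrist','w11')
im=f['image'].astype(int);st=((im[:,:,2]-im[:,:,0]>8)&(im.max(2)>110)).astype('uint8')
n,l,s,c=cv2.connectedComponentsWithStats(st);i=l[157,321];print(s[i],c[i],ray(f,[c[i]],55))
p=manip.get_obs()['tcp_pos'];print(np.array([461.2,84.5])-p[:2])
E
```

```text
time: 25.85
tcp_pos: [513.2, -160.2, 56.3]
eef_rot: [-3.14, -0.001, 1.783]
wrist_force: [0.3, 0.1, 0.1]
width: 0.348
grip_force: 0.0
time: 26.65
tcp_pos: [499.4, -95.3, 57.2]
eef_rot: [3.142, 0.0, 1.786]
wrist_force: [0.3, 0.1, 1.2]
width: 0.348
grip_force: 0.4
time: 27.45
tcp_pos: [485.7, -32.7, 57.2]
eef_rot: [-3.142, -0.0, 1.786]
wrist_force: [0.7, -0.8, -0.1]
width: 0.348
grip_force: 0.3
time: 27.95
tcp_pos: [479.7, -5.5, 57.2]
eef_rot: [-3.141, -0.0, 1.787]
wrist_force: [0.0, -0.5, -0.6]
width: 0.351
grip_force: 0.0
[  217    53   208   205 32861] [320.31450656 154.64231155] [[468.11771722  52.23052942  55.        ]]
[-18.65189354  90.26625008]
```

In the tool's units: 4 mm is 0.08, 7 mm is 0.14.

```bash
python3 drive.py '[{"x":0.14, "finger_gap":0.35}, {"x":0.14, "finger_gap":0.35}, {"x":0.12, "finger_gap":0.35}, {"x":0.12, "finger_gap":0.35}, {"x":0.1, "finger_gap":0.35}, {"x":0.08, "finger_gap":0.35}, {"x":0.06, "finger_gap":0.35}, {"x":0.04, "finger_gap":0.35}]'
python3 drive.py '[{"finger_gap":0.35}, {"finger_gap":0.35}]'
python3 - <<'E'
from h import *
f=frame('wrist','w12')
im=f['image'].astype(int);st=((im[:,:,2]-im[:,:,0]>8)&(im.max(2)>110)).astype('uint8')
n,l,s,c=cv2.connectedComponentsWithStats(st);i=l[157,321];print(s[i],c[i],ray(f,[c[i]],50))
E
```

```text
time: 28.8
tcp_pos: [471.3, 33.3, 57.2]
eef_rot: [-3.141, 0.0, 1.786]
wrist_force: [-0.5, -4.5, -0.7]
width: 0.35
grip_force: 2.5
time: 29.0
tcp_pos: [471.4, 32.9, 57.2]
eef_rot: [-3.142, 0.0, 1.786]
wrist_force: [-0.1, -1.8, -0.7]
width: 0.348
grip_force: 0.7
[  220    56   201   198 30690] [320.11938742 154.65415445] [[459.97428196  89.70338496  50.        ]]
```

View pics/w12.png

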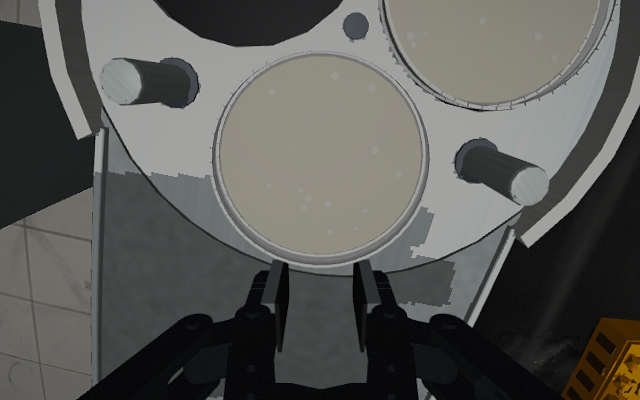

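Dish B is seated at (320,155) with the same apparent size as dish A had when seated. The near post is at (120,80). I'll turn +60° by that post.

```bash
python3 - <<'E'
from h import *
f=frame('wrist');print(ray(f,[(120,80),(532,187)],82))
E
python3 drive.py '[{"x":-0.16, "finger_gap":0.35}, {"x":-0.5, "z":-0.4, "finger_gap":0.35}, {"z":-0.8, "finger_gap":0.55}, {"z":-0.4, "drz":0.144, "finger_gap":0.55}, {"drz":0.144, "finger_gap":0.55}, {"drz":0.144, "finger_gap":0.55}, {"drz":0.144, "finger_gap":0.55}, {"drz":0.144, "finger_gap":0.55}]'
python3 drive.py '[{"drz":0.144, "finger_gap":0.55}, {"drz":0.144, "finger_gap":0.55}, {"drz":0.144, "finger_gap":0.55}, {"drz":0.144, "finger_gap":0.55}, {"finger_gap":0.55}]'
python3 - <<'E'
from h import *
delta(397.5,104,72,28)
E
```

```text
[[397.70624552 104.78774411  82.        ]
 [526.42105265 100.04071466  82.        ]]
time: 29.9
tcp_pos: [478.5, 0.3, 137.3]
eef_rot: [3.141, -0.0, 1.059]
wrist_force: [0.9, 1.3, 0.6]
width: 0.553
grip_force: 0.0
time: 30.4
tcp_pos: [478.4, 0.4, 137.2]
eef_rot: [-3.141, -0.0, 0.488]
wrist_force: [-0.1, -0.3, -0.0]
width: 0.555
grip_force: 0.0
move [ -22.9 -129.4   65.2] n>= 2.9 rot [-0.    -0.    -0.001] n>= 0.0
```

In the tool's units: 35 mm is 0.7, -32.4 mm is -0.648.

```bash
python3 drive.py '[{"x":-0.114, "y":-0.648, "finger_gap":0.55}, {"x":-0.114, "y":-0.648, "finger_gap":0.55}, {"x":-0.114, "y":-0.648, "finger_gap":0.55}, {"x":-0.114, "y":-0.648, "finger_gap":0.55}, {"finger_gap":0.55}, {"z":0.7, "finger_gap":0.55}, {"z":0.6, "finger_gap":0.55}, {"finger_gap":0.55}]'
python3 drive.py '[{"finger_gap":0}, {"finger_gap":0}, {"finger_gap":0}, {"finger_gap":0}, {"finger_gap":0}, {"finger_gap":0}]'
python3 drive.py '[{"x":0.004, "y":0.11, "drz":-0.074, "finger_gap":0}, {"x":0.016, "y":0.222, "drz":-0.149, "finger_gap":0}, {"x":0.016, "y":0.222, "drz":-0.149, "finger_gap":0}, {"x":0.016, "y":0.222, "drz":-0.149, "finger_gap":0}, {"x":0.016, "y":0.222, "drz":-0.149, "finger_gap":0}, {"x":0.016, "y":0.222, "drz":-0.149, "finger_gap":0}, {"x":0.016, "y":0.222, "drz":-0.149, "finger_gap":0}, {"x":0.004, "y":0.12, "drz":-0.08, "finger_gap":0}]'
python3 drive.py '[{"finger_gap":0}, {"finger_gap":0.5}, {"finger_gap":0.5}, {"finger_gap":0.5}, {"z":-0.6, "finger_gap":0.5}, {"z":-0.8, "finger_gap":0.5}]'
```

```text
time: 31.2
tcp_pos: [395.7, 103.6, 69.9]
eef_rot: [-3.14, 0.005, 0.493]
wrist_force: [-0.8, 0.6, -0.7]
width: 0.547
grip_force: 0.0
time: 31.8
tcp_pos: [398.3, 104.4, 73.5]
eef_rot: [3.141, -0.002, 0.49]
wrist_force: [-1.2, -2.4, 7.4]
width: 0.136
grip_force: 58.9
time: 32.6
tcp_pos: [462.4, 66.9, 73.5]
eef_rot: [3.139, -0.003, 1.542]
wrist_force: [-4.4, 23.7, 7.2]
width: 0.142
grip_force: 59.7
time: 33.2
tcp_pos: [459.2, 64.3, 141.7]
eef_rot: [-3.137, 0.001, 1.537]
wrist_force: [0.4, 0.2, 0.1]
width: 0.495
grip_force: 0.0
```

```bash
python3 drive.py '[{"x":-0.8, "y":-0.16, "z":-0.16, "finger_gap":0}, {"x":-0.84, "y":-0.16, "z":-0.16, "finger_gap":0}, {"x":-0.84, "y":-0.16, "z":-0.16, "finger_gap":0}, {"x":-0.84, "y":-0.16, "z":-0.16, "finger_gap":0}, {"x":-0.84, "y":-0.16, "z":-0.16, "finger_gap":0}, {"x":-0.84, "y":-0.16, "z":-0.16, "finger_gap":0}, {"finger_gap":0}, {"finger_gap":0}]'
python3 - <<'E'
from h import *
f=frame('wrist','w13'); f2=frame('top','t13')
E=f['image'];top=cv2.resize(f2['image'][180:265,225:425],(640,272),interpolation=cv2.INTER_CUBIC)
cv2.imwrite('pics/v13.png',cv2.resize(np.vstack([E[:,:],top]),None,fx=.89,fy=.89))
im=f2['image'].astype(int);st=((im[:,:,2]-im[:,:,0]>5)&(im.max(2)>170)).astype('uint8');st[:,:250]=0;st[:,420:]=0;st[:190]=0;st[255:]=0
n,l,s,c=cv2.connectedComponentsWithStats(st)
for i in range(1,n):
    if s[i,4]>60: print(s[i],c[i],ray(f2,[c[i]],50))
E
```

```text
time: 34.0
tcp_pos: [404.1, -184.5, 190.4]
eef_rot: [3.141, 0.0, 1.535]
wrist_force: [-0.2, 0.2, 0.4]
width: -0.001
grip_force: 0.0
[284 201  22  21 359] [294.55988858 211.05292479] [[508.6173076  112.40889494  50.        ]]
[261 214  22  22 303] [272.0990099  225.74917492] [[455.34268066 191.81327423  50.        ]]
```

View pics/v13.png

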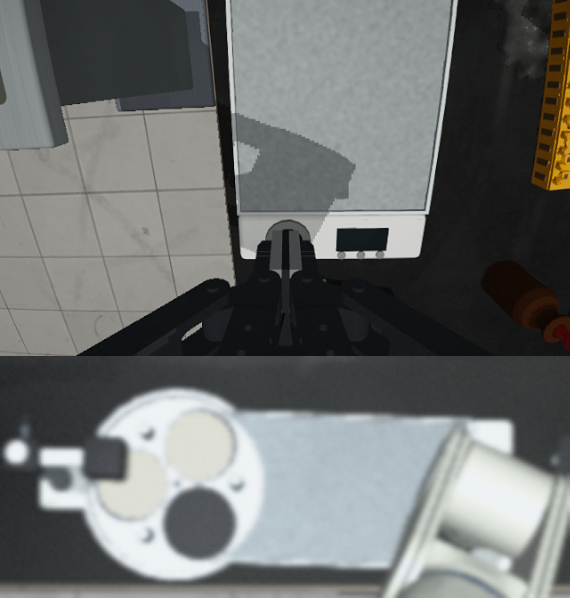

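Both dishes are in wells, one of them under the camera. The deck end is at row 239 and the button collar's top edge at about (324,248) in the unscaled wrist image. The brown bottle is at lower right, clear of the path.

```bash
python3 - <<'E'
from h import *
f=dict(frame('wrist'))
print(ray(f,[(324,239),(270,240),(478,240)],42)); print(ray(f,[(324,247.5)],50)); print(ray(f,[(300,268),(348,268)],50)); print('console end',ray(f,[(272,291),(472,289)],44))
# straight dark->bright check of the collar column
g=f['image'].max(2);print(g[232:275,324])
delta(405.8,-254,100,88)
E
```

```text
[[ 406.909571   -224.18664222   42.        ]
 [ 359.84590778 -223.63346118   42.        ]
 [ 542.90544408 -230.12526061   42.        ]]
[[ 406.71081405 -228.49704069   50.        ]]
[[ 385.22140028 -247.52550811   50.        ]
 [ 427.02333017 -248.91413461   50.        ]]
console end [[ 357.75400989 -273.85676688   44.        ]
 [ 542.45990996 -278.93559912   44.        ]]
[107 107 106 106 108 109  95  79 125 152 151 136 134 144 151 158 120  52
  52  88  97  92  93  92  92  92  81  54  43  34  30  30  29  30  28  29
  29  29  31  30  24  16  15]
move [-71.4   3.8  89.9] n>= 2.3 rot [-0.001 -0.001  0.003] n>= 0.0
```

```bash
python3 drive.py '[{"x":-0.684, "y":0.04, "z":0.4, "finger_gap":0}, {"x":-0.684, "y":0.04, "z":0.4, "finger_gap":0}, {"z":0.8, "finger_gap":0}, {"z":0.6, "finger_gap":0}, {"z":0.08, "finger_gap":0}, {"finger_gap":0}]'
python3 drive.py '[{"z":0.08, "finger_gap":0}, {"z":0.08, "finger_gap":0}, {"finger_gap":0}]'
```

```text
time: 34.75
tcp_pos: [406.1, -250.7, 75.6]
eef_rot: [-3.139, -0.001, 1.54]
wrist_force: [0.0, 0.1, 0.1]
width: -0.002
grip_force: 0.0
time: 35.05
tcp_pos: [407.3, -252.3, 69.1]
eef_rot: [3.139, 0.001, 1.538]
wrist_force: [1.5, 1.1, 3.7]
width: -0.003
grip_force: 1.3
```

In the tool's units: 2 mm is 0.04, 1.5 mm is 0.03.

```bash
python3 drive.py '[{"z":0.04, "finger_gap":0}, {"z":0.03, "finger_gap":0}, {"finger_gap":0}, {"finger_gap":0}]'
```

```text
time: 35.45
tcp_pos: [407.3, -252.4, 65.9]
eef_rot: [3.139, 0.001, 1.538]
wrist_force: [2.0, 4.2, 13.4]
width: -0.003
grip_force: 6.9
```

The button is bottomed (13 N). I'll release it, back off and check the scene numerically.

```bash
python3 drive.py '[{"finger_gap":0}, {"z":-0.2, "finger_gap":0}, {"z":-0.8, "finger_gap":0}, {"y":-0.4, "z":-0.8, "finger_gap":0}, {"y":-0.8, "z":-0.8, "finger_gap":0}, {"finger_gap":0}, {"finger_gap":0}]'
python3 - <<'E'
from h import *
f=frame('top','t14');im=f['image'].astype(int)
st=((im[:,:,2]-im[:,:,0]>5)&(im.max(2)>170)).astype('uint8');st[:,:250]=0;st[:,420:]=0;st[:190]=0;st[255:]=0
n,l,s,c=cv2.connectedComponentsWithStats(st)
for i in range(1,n):
    if s[i,4]>60: print('dish',s[i],ray(f,[c[i]],50))
m=(im.min(2)>150).astype('uint8');n,l,s,c=cv2.connectedComponentsWithStats(m)
for i in range(1,n):
    if s[i,4]>100 and 405<c[i][0]<500 and c[i][1]>180: print('white',s[i],c[i],ray(f,[c[i]],18))
print(proj(f,[(456,-401,18)]), im.min(2)[227,425:450], manip.get_obs()['wrist_force'])
E
```

```text
time: 36.15
tcp_pos: [350.7, -250.5, 191.0]
eef_rot: [3.14, 0.001, 1.537]
wrist_force: [-0.4, 0.3, 0.6]
width: -0.001
grip_force: 0.0
dish [284 201  22  21 347] [[509.04047857 111.92171826  50.        ]]
dish [261 214  22  22 299] [[455.88017841 192.11957231  50.        ]]
white [  364   216   218   184 23090] [466.40744911 320.23378086] [[ 125.01304466 -499.55962327   18.        ]]
[[435.59330634 227.08883576]] [218 231 234 233 234 234 231 228 214 160 101  73  72  71  74 105 162 218
 232 233 234 233 222 188 131] [ 0.54106919 -0.3931468  -0.17202656]
```

```bash
python3 -c "
from workcell import manip
print(manip.hand_in())"
```

```text
the job is handed in; nothing more can be done
None
```

I handed the job in at about 36 s on the robot clock, with no verdict returned: the white disc is back in its case, both Petri dishes present are in carousel wells with one under the camera, and the start button was pressed to the bottom and released.

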